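# Put the tea tin back into the packed row

### The arm

A 6-joint arm with a two-finger parallel gripper is mounted at the origin on a cart in front of the work surface, level with it; the furniture and walls round the work are solid. World frame = base frame: x ahead of the robot, y to its left, z up, the work surface at z = 0. Lengths are in mm, angles in rad, forces in N, time in s.
With the tool pointing down it reaches from about 275 to 750 mm from the base axis. Payload 10.2 kg.
Tool frame: the origin (TCP) lies at the very end of the fingers, on their centre line; the grasp point (between the pads) lies 19 mm behind it; z points along the fingers, y is the line along which they close (so a half turn about z gives the same grasp; the last joint's range is limited). The gripper opens to 85 mm and grips with 20 to 120 N. Pads are 22 mm wide; open, the fingers measure 114 mm over their backs; the gripper's body (76 mm by 85 mm) begins 54 mm behind the grasp point. The pads swing forward as they close: fully open they stand 13 mm farther back than shut.
Start: joints at [-1.553, 0.313, 1.498, -0, 1.331, -0.223], TCP at [125.188, -509.862, 208.694] pointing down, gripper open.
Joint ranges: [-2.94, 2.94], [-0.97, 2.17], [0.19, 2.56], [-1.23, 4.37], [0.02, 3.11], [-2.88, 2.88]. Speed limits (rad/s): [2.39, 2.39, 3.01, 3.14, 3.14, 3.14].

### API

Orientations are given as a unit quaternion [w, x, y, z].
In Python, from rig import ctrl gives the robot as it stands.
- The arm moves only by the shell command python3 -m inch 'ROWS' [OPENING] [FORCE]. ROWS is text: rows parted by semicolons, each of 6 numbers parted by spaces: the shift along the tool's x, y, z in mm, then the turn, a rotation vector about the tool's x, y, z in units of 6 degrees (1.0 is 6 degrees). A call has exactly 10 rows; each row shifts and turns the commanded pose from where the row before left it, along the tool's axes as they then stand; what a row does not reach is not made up. A row lasts 1/12 s, in which the tool goes at most 41.7 mm and 7.16 degrees, less where a joint would pass 70% of its speed; a pose out of reach is approached as far as the arm can. A call with a gripper value outside its range is refused whole. OPENING is the opening, from 0 (shut) to 1 (fully open), set as the call begins (- or left out, the last holds). The fingers move at their own pace and stop on an object; FORCE is the grip in N (left out, the last holds). Time passes only in rows, so rows that do not move let the fingers close, or fill a call up. It gives the time, the measured TCP pose, the force, the opening and the grip force at its end, in the units of the state.
- ctrl.sense(): the state, without advancing time (a new reading comes with each control period).
- ctrl.capture(name): name is "side" or "top"; returns a dict with "image" (384x512x3 uint8, red, green, blue), "intrinsics" (3x3 intrinsics, pixels), "rvec" (rotation vector, rad) and "tvec" (3), from world to camera coordinates, as OpenCV has them. Camera axes: x right, y down, z forward; pixel columns grow to the right and rows downward; lengths in mm; the calibration is good to about 2 mm. A picture is of the moment at which its call begins. There is no depth.
- ctrl.finish_job(): hands the job in; it is judged then, once.
The state is a dict: "time_s": time; "joints": joint angles; "dq": joint speeds; "tau": joint torques, N m; "eef_pos": TCP position; "ee_rot": TCP orientation; "force": force on the tool from outside, world axes, zero at the start; "wrist_torque": the same for the moment, N m; "grip_width": opening from 0.0 (shut) to 1.0 (fully open); "grip_force": force on a finger pad.
Only numpy, scipy, OpenCV 4.12 (cv2) and the standard library are available. Lean on these libraries where they do the work, as an engineer would, in place of code of your own. Each camera call takes 0.05 s, during which the arm holds its last target. There are 200 camera calls.

### The job

The teal tea tin was left lying on the counter. Stand it up, lid on top, and work it into the tight gap in the middle of the tea rack, easing its neighbours apart, until it stands fully home against the back rail, square and with its label to the front. Do not topple the other tins, keep them standing in the row, and leave the other things on the counter where they are.

Things in the scene. Friction and masses are not known exactly. Their poses are not given: they have to be found in the camera images.
- tin_center (a point): Loose tea tin, dark teal, rounded-rectangular: 62 mm deep (its x), 44 thick (y), 110 tall (its z points out of the lid), 10 mm corner radius, about 0.16 kg, balanced at its centre, lid fixed on. Point: its centre, 55 mm above its underside. It starts lying on a broad 62 x 110 mm side, lid end to the left (+y), the cream label on its narrow front (its -x side) roughly toward the robot.
- tin_label (a point): Point in the middle of the tin's narrow front face, which carries a cream paper label with a leaf emblem (its -x side; the back is bare), 45 mm above the tin's underside; axes as the tin's.
- rack: Low wooden rack, fixed, 120 mm deep (+x is its back), 254 wide (y). Origin: centre of its underside. Deck 12 mm above the counter, front edge at x = -60 mm, open front. Back rail: front face at x = 46 mm, top 45 mm up. End panels to 70 mm high, inner faces at y = +-115 mm. Room for five tins with 10 mm to spare; four stand in it, two each side of the gap. Tins slide easily on it (friction 0.3).
- rack_home (a point): Point on the deck below the tin's centre when the tin stands home in the middle place, back against the rail: 15 mm behind the rack's centre, 12 mm above the counter. Axes as the rack's. The gap between the tins here is within 5 mm of this middle line and only 33 to 39 mm wide, as the tins have slid inward.
- cups: Bystander: two stacked white porcelain cups, 82 mm across, 89 mm high, origin at the centre of the underside.
- glass_b: Bystander: the nearer small drinking glass on the wooden board to the right, 64 mm across, 80 mm high, origin at the centre of its underside.
- dessert: Bystander: filled dessert cup on a round coaster, 78 mm across, 75 mm high, origin at the centre of its underside.
- row_tin_0_center (a point): Tea tin in the rack, rust red, same shape, size, mass and axes as the loose one, standing with its label to the front; the point is its centre, 55 mm above its underside. Which of the four places it has varies.
- row_tin_1_center (a point): Tea tin in the rack, mustard yellow, same shape, size, mass and axes as the loose one, standing with its label to the front; the point is its centre, 55 mm above its underside. Which of the four places it has varies.
- row_tin_2_center (a point): Tea tin in the rack, olive green, same shape, size, mass and axes as the loose one, standing with its label to the front; the point is its centre, 55 mm above its underside. Which of the four places it has varies.
- row_tin_3_center (a point): Tea tin in the rack, plum, same shape, size, mass and axes as the loose one, standing with its label to the front; the point is its centre, 55 mm above its underside. Which of the four places it has varies.

How it is judged:
By the outcome, as a careful person would: the job done as asked, in the order asked, and still so for the second after the job is handed in, with the robot touching nothing.
It also fails if it takes over 54 s, if anything falls off the work surface, if the arm or the gripper's body presses on something with over 40 N, if the wrist force passes 120 N, or if a joint passes its speed limit or range.

## Working session

There is one attempt and no reset: what is moved stays moved. The work goes in short steps, Python scripts to look and compute and a shell command to move; the robot and the scene stay as the last step left them, time stands still between calls to the robot, and variables do not carry over. Pictures are saved under pics/ and viewed, at most 10 in all, crops included, and the job is handed in when it is done.

```bash
mkdir -p pics; ls
python3 - <<'E'
from rig import ctrl
import cv2,numpy as np
for n in("side","top"):
    c=ctrl.capture(n); cv2.imwrite(f"pics/{n}0.png",c["image"][:,:,::-1]); np.savez(f"pics/{n}0.npz",**c)
    R=cv2.Rodrigues(np.array(c["rvec"],float))[0]; print(n,-R.T@np.array(c["tvec"]).ravel(),R[2],np.array(c["intrinsics"])[0])
s=ctrl.sense();print({k:np.round(v,3) for k,v in s.items()})
E
```

```text
pics
side [ 303.29135327 1246.08257554 1114.46429832] [ 0.15669804 -0.76516653 -0.62447251] [446.28899259   0.         248.97357332]
top [ 3.35507187e+02 -9.24081823e-01  1.58809564e+03] [ 0.1470707  -0.00139324 -0.989125  ] [412.30550209   0.         250.7043056 ]
{'time_s': np.float64(0.1), 'joints': array([-1.553,  0.313,  1.498,  0.   ,  1.331, -0.223]), 'dq': array([-0.001, -0.002, -0.002,  0.   ,  0.001, -0.   ]), 'tau': array([ 3.0000e-03, -4.1290e+01, -2.6014e+01, -0.0000e+00,  3.0000e-03,
        0.0000e+00]), 'eef_pos': array([ 125.189, -509.613,  208.2  ]), 'ee_rot': array([-0.001,  0.993,  0.12 ,  0.   ]), 'force': array([-0.762, -0.564, -0.269]), 'wrist_torque': array([-0.018,  0.016,  0.039]), 'grip_force': np.float64(0.0), 'grip_width': np.float64(0.996)}
```

View pics/side0.png

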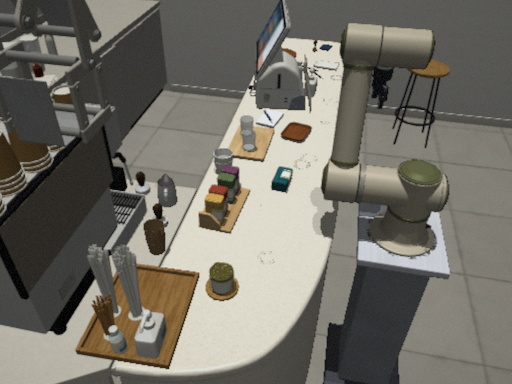

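View pics/top0.png

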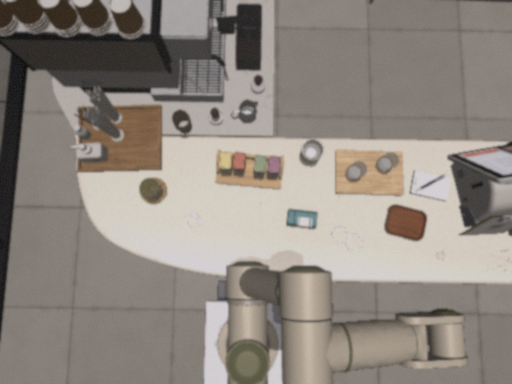

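The top view shows the rack at about (250,168), with yellow, red, gap, olive and plum from left to right. The loose tin is at about (302,219). The cups are at (311,152).

Run:
```python
import cv2,numpy as np
a=cv2.imread("pics/top0.png")[135:240,205:330]; b=cv2.imread("pics/side0.png")[140:240,190:310]
a=cv2.resize(a,None,fx=6,fy=5.7*6/5.7,interpolation=cv2.INTER_CUBIC);cv2.imwrite("pics/ta.png",a[:600])
b=cv2.resize(b,None,fx=6,fy=6,interpolation=cv2.INTER_CUBIC);cv2.imwrite("pics/sa.png",b)
```

```text
(no output)
```

View pics/ta.png

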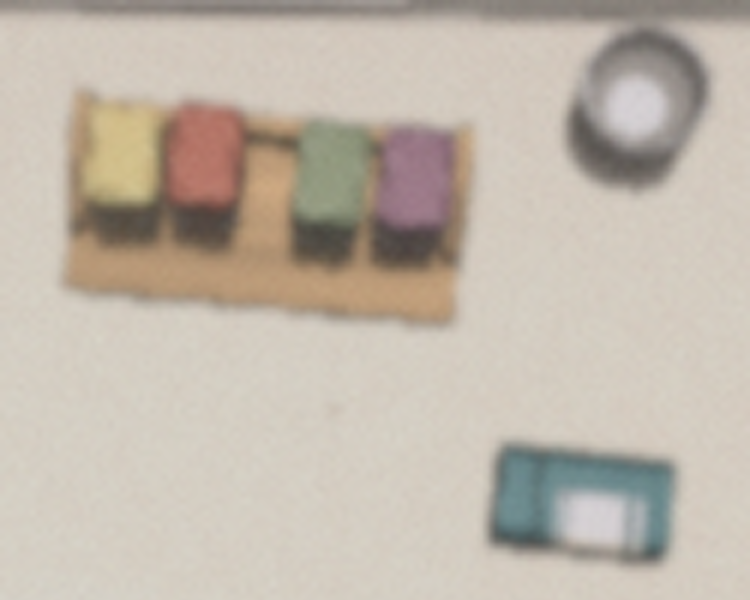

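View pics/sa.png

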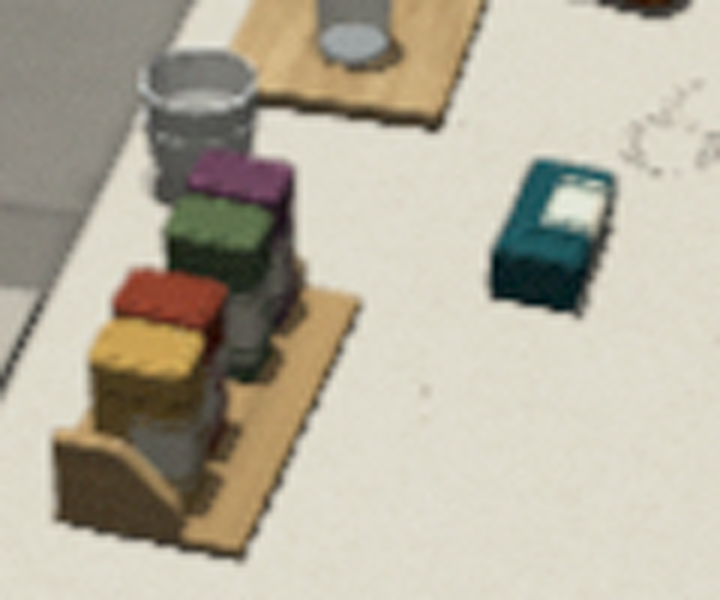

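The top crop shows the rack with its front edge running from (63,290) to (452,322). The gap is between red and olive, at crop columns 243 to 298, and the teal tin lies at (585,500) with its lid end on the left. The side crop confirms the tin lies flat with its label toward the robot.

```bash
cat > h.py <<'E'
import cv2,numpy as np
def cam(c):
    R=cv2.Rodrigues(np.array(c["rvec"],float))[0];t=np.array(c["tvec"],float).ravel();return np.array(c["intrinsics"],float),R,t
def cast(c,uv,z):
    K,R,t=cam(c);C=-R.T@t
    d=(R.T@np.linalg.inv(K)@np.c_[np.atleast_2d(uv),np.ones(len(np.atleast_2d(uv)))].T).T
    return C+d*((z-C[2])/d[:,2])[:,None]
def up(img,x0,y0,x1,y1,f=6):
    return cv2.resize(np.ascontiguousarray(img[y0:y1,x0:x1]),None,fx=f,fy=f,interpolation=cv2.INTER_CUBIC)
def px(p,x0,y0,f=6): return (np.asarray(p,float)+.5)/f-.5+[x0,y0]
def blob(m):
    m=cv2.morphologyEx(m.astype(np.uint8),cv2.MORPH_OPEN,np.ones((7,7)))
    cs=cv2.findContours(m,0,1)[0];return max(cs,key=cv2.contourArea)
E
python3 - <<'E'
from h import *
np.set_printoptions(precision=1,suppress=True)
c=dict(np.load("pics/top0.npz"));im=up(c["image"],205,135,330,240);hsv=cv2.cvtColor(im,cv2.COLOR_RGB2HSV).astype(int)
H,S,V=[hsv[...,i] for i in range(3)]
def rep(n,m,z):
    k=blob(m);r=cv2.minAreaRect(k);b=cast(c,px(cv2.boxPoints(r),205,135),z)[:,:2]
    e=b[1]-b[0],b[2]-b[1];l=max(e,key=np.linalg.norm)
    print(n,"ctr",b.mean(0),"sides",[round(float(np.linalg.norm(x)),1) for x in e],"longdir deg",round(float(np.degrees(np.arctan2(l[1],l[0]))),1),"px",px(r[0],205,135))
    return k
k=rep("tin",(H>80)&(H<110)&(S>70)|((V>195)&(np.indices(V.shape)[1]>540)&(np.indices(V.shape)[1]<650)&(np.indices(V.shape)[0]>480)&(np.indices(V.shape)[0]<546)&(S<25)),44)
for n,x,y in(("yel",122,150),("red",205,155),("olv",330,170),("plum",412,175)):
    h0,v0=H[y,x],V[y,x];dh=np.minimum(abs(H-h0),180-abs(H-h0))
    m=(dh<(8 if n!="red" else 7))&(S>50 if n!="olv" else S>35)&(V>v0*.78)
    xx=np.indices(V.shape)[1];m&=abs(xx-x)<60
    rep(n,m,122)
# rack front edge
w=(H>10)&(H<22)&(S>70)&(V>120)
xs=np.arange(90,440);ys=[np.where(w[220:340,x])[0].max()+220.5 for x in xs]
for z in(0,12):
    p=cast(c,px(np.c_[xs,ys],205,135),z);f=np.polyfit(p[:,1],p[:,0],1);print("front z",z,f,np.degrees(np.arctan(f[0])),np.std(p[:,0]-np.polyval(f,p[:,1])))
yy=np.arange(265,280)
for z in(0,12):
    for s in(0,1):
        xs2=[np.where(w[y,:480])[0][-s]+(.5 if s else -.5) for y in yy]; print("end",z,cast(c,px(np.c_[xs2,yy],205,135),z)[:,:2].mean(0))
cc=cast(c,px([[330,410],[640,105]],205,135),89);print("cups top",cc[1])
E
```

```text
tin ctr [ 449.6 -202.7] sides [32.5, 28.1] longdir deg -89.2 px [303.6 221.2]
yel ctr [664.7  97.1] sides [62.5, 57.2] longdir deg -7.0 px [223.6 159.3]
red ctr [663.2  41. ] sides [60.7, 46.5] longdir deg -1.7 px [239.  159.9]
olv ctr [651.1 -35.6] sides [57.5, 41.4] longdir deg -1.9 px [260.  163.5]
plum ctr [647.3 -85.4] sides [54.9, 40.1] longdir deg -3.3 px [273.7 164.7]
front z 0 [  0.1 590.3] 4.551039442743798 0.5658104427875298
front z 12 [  0.1 588.4] 4.551039442743832 0.5615350546098306
end 0 [609.3 132.2]
end 0 [ 612.8 -117. ]
end 12 [607.2 131.2]
end 12 [ 610.7 -116.1]
cups top [ 704.2 -226.9   89. ]
```

Run:
```python
from h import *
np.set_printoptions(precision=1,suppress=True)
c=dict(np.load("pics/top0.npz"));im=up(c["image"],280,200,330,240);hsv=cv2.cvtColor(im,cv2.COLOR_RGB2HSV).astype(int)
H,S,V=[hsv[...,i] for i in range(3)]
m=(H>75)&(H<115)&(S>70)&(V>60)
print(V[60:150:8,70],V[60:180:6,60]) 
for vt in(60,95):
    m=(H>75)&(H<115)&(S>60)&(V>vt)
    m=cv2.morphologyEx(m.astype(np.uint8),cv2.MORPH_OPEN,np.ones((5,5)))
    p=cv2.convexHull(cv2.findNonZero(m));r=cv2.minAreaRect(p);b=cast(c,px(cv2.boxPoints(r),280,200),44)[:,:2];print(vt,b,b.mean(0),np.linalg.norm(b[1]-b[0]),np.linalg.norm(b[2]-b[1]))
s=dict(np.load("pics/side0.npz"));x0,y0=260,155
im=up(s["image"],x0,y0,305,200);hsv=cv2.cvtColor(im,cv2.COLOR_RGB2HSV).astype(int)
H,S,V=[hsv[...,i] for i in range(3)]
m=((H>75)&(H<115)&(S>70)).astype(np.uint8);m=cv2.morphologyEx(m,cv2.MORPH_OPEN,np.ones((5,5)))
p=cv2.convexHull(cv2.findNonZero(m));q=cv2.approxPolyDP(p,6,True)[:,0];print(np.c_[px(q,x0,y0),cast(s,px(q,x0,y0),44)[:,:2],cast(s,px(q,x0,y0),0)[:,:2]])
```

```text
[123 124 138 140 142 140 141 141 143 136 116  92] [123 121 129 133 134 135 138 140 145 145 144 143 137 120  98  98 135 177
 202 212]
60 [[ 474.3 -155.7]
 [ 483.1 -155.9]
 [ 482.3 -242.5]
 [ 473.4 -242.3]] [ 478.3 -199.1] 8.845491714508073 86.61498936151632
95 [[ 474.3 -155.7]
 [ 483.1 -155.9]
 [ 482.3 -242.5]
 [ 473.4 -242.3]] [ 478.3 -199.1] 8.845491714508073 86.61498936151632
[[ 290.8  168.6  434.2 -239.5  439.6 -300.6]
 [ 285.2  190.6  435.1  -91.9  440.6 -146.9]
 [ 272.4  188.9  485.   -91.2  492.4 -146.1]
 [ 271.8  182.4  494.4 -131.   502.3 -187.7]
 [ 278.8  167.1  483.8 -239.   491.2 -300.1]]
```

Run:
```python
from h import *
np.set_printoptions(precision=1,suppress=True)
c=dict(np.load("pics/top0.npz"));im=up(c["image"],280,200,330,240);hsv=cv2.cvtColor(im,cv2.COLOR_RGB2HSV).astype(int)
print(hsv[70,80],hsv[70,200],hsv[110,60],hsv[110,90],hsv[165,60],hsv[20,20],hsv[20,150],hsv[130,140])
B=im.astype(int); m=((B[...,2]-B[...,0])>12)
print(m.sum(),cv2.boundingRect(m.astype(np.uint8)))
m=cv2.morphologyEx(m.astype(np.uint8),cv2.MORPH_OPEN,np.ones((9,9)))
p=cv2.convexHull(cv2.findNonZero(m))
for vt in (0,105,120):
    q=p if vt==0 else cv2.convexHull(cv2.findNonZero((m&(hsv[...,2]>vt)).astype(np.uint8)))
    r=cv2.minAreaRect(q.astype(np.float32));b=cast(c,px(cv2.boxPoints(r),280,200),44)[:,:2]
    print(vt,r,b.tolist(),b.mean(0),np.linalg.norm(b[1]-b[0]),np.linalg.norm(b[2]-b[1]))
```

```text
[ 93  64 120] [ 45  10 147] [ 93  58 146] [ 93  53 131] [ 17  25 193] [ 21  23 212] [ 18  20 212] [165   5 211]
9891 (47, 61, 174, 101)
0 ((133.80345153808594, 110.35862731933594), (170.9075927734375, 86.11815643310547), 4.763641834259033) [[438.3164253925839, -140.9537145716027], [492.10422903755125, -145.4190477223948], [484.6362223380835, -252.12715903202928], [430.9193061161242, -247.12004128297013]] [ 461.5 -196.4] 53.97283595566503 106.9691177084893
105 ((134.2664337158203, 109.28556823730469), (171.32606506347656, 83.21782684326172), 6.170175075531006) [[441.2571868412708, -140.67726333842626], [493.1486686619904, -146.26627332656744], [483.02679620826746, -252.96744326026237], [431.2297611758249, -246.8580259354495]] [ 462.2 -196.7] 52.19159815715184 107.18018458273282
120 ((134.32980346679688, 108.10101318359375), (171.2162628173828, 80.65499877929688), 5.885988235473633) [[442.51302481807886, -140.9326270792639], [492.8338773165734, -146.1011533229495], [483.2503798849659, -252.79227834717577], [433.01598885318765, -247.11864915291898]] [ 462.9 -196.7] 50.585589447063995 107.12067765822204
```

```bash
cat >> h.py <<'E'
from scipy.spatial.transform import Rotation as Ro
def pose():
    from rig import ctrl
    s=ctrl.sense();return np.array(s["eef_pos"]),Ro.from_quat(np.roll(s["ee_rot"],-1)),s
def yt(yaw,tilt_y=0,tilt_x=0):  # tool down with tool x at yaw deg, then turned about own y / x
    return Ro.from_euler('z',yaw,degrees=True)*Ro.from_euler('x',180,degrees=True)*Ro.from_euler('yx',[tilt_y,tilt_x],degrees=True)
def need(p,R):
    p0,R0,s=pose();np.set_printoptions(precision=2,suppress=True)
    print("at",p0,"t",round(float(s["time_s"]),2),"shift now-frame",R0.inv().apply(np.array(p)-p0),"shift target-frame",R.inv().apply(np.array(p)-p0),"turn",(R0.inv()*R).as_rotvec(degrees=True)/6)
E
python3 -c "
from h import *
need([466,-132,200],yt(85.4))
print(yt(85.4,-45).as_matrix())"
```

```text
at [ 125.19 -509.61  208.2 ] t 0.1 shift now-frame [ 421.02 -285.44    8.62] shift target-frame [403.73 309.43   8.2 ] turn [ -0.01  -0.01 -11.93]
[[ 0.06  1.   -0.06]
 [ 0.7  -0.08 -0.7 ]
 [-0.71  0.   -0.71]]
```

```bash
python3 -m inch '32.4 -22.1 0 0 0 0;32.4 -22.1 0 0 0 0;32.4 -22.1 0 0 0 0;32.4 -22.1 0 0 0 0;32.4 -22.1 0 0 0 0;32.4 -22.1 0 0 0 0;32.4 -22.1 0 0 0 0;32.4 -22.1 0 0 0 0;32.4 -22.1 0 0 0 0;32.4 -22.1 0 0 0 0' 1; python3 -m inch '32.4 -22.1 0 0 0 0;32.4 -22.1 0 0 0 0;32.4 -22.1 0 0 0 0;0 0 0 0 0 -1.1;0 0 0 0 0 -1.1;0 0 0 0 0 -1.1;0 0 0 0 0 -1.1;0 0 0 0 0 -1.1;0 0 0 0 0 -1.1;0 0 0 0 0 -1.1' 
python3 -c "
from h import *
need([466,-132,200],yt(85.4,-45))
print(pose()[2]['joints'])"
```

```text
time_s: 0.93
eef_pos: [388.0, -216.2, 208.6]
ee_rot: [-0.0, 0.993, 0.12, -0.0]
force: [0.8, -0.1, -0.4]
grip_width: 1.001
grip_force: 0.0
time_s: 1.77
eef_pos: [465.6, -130.3, 208.4]
ee_rot: [-0.0, 0.865, 0.502, -0.0]
force: [0.3, 0.4, -1.0]
grip_width: 0.999
grip_force: 0.0
at [ 465.57 -130.3   208.41] t 1.77 shift now-frame [-1.27  1.22  8.41] shift target-frame [4.77 0.56 7.12] turn [-1.65 -7.38 -3.96]
[-0.52  0.22  1.62  0.    1.3   0.  ]
```

```bash
python3 -m inch '0 0 0 0 0 -1.06;0 0 0 0 0 -1.06;0 0 0 0 0 -1.06;0 0 0 0 0 -1.06;0 0 0 0 -1.1 0;0 0 0 0 -1.1 0;0 0 0 0 -1.1 0;0 0 0 0 -1.1 0;0 0 0 0 -1.1 0;0 0 0 0 -1.1 0' 
python3 -c "
from h import *
need([466,-132,76.5],yt(85.4,-45))
need([461,-195.4,13],yt(85.4,-45))
print(pose()[2]['joints'])"
```

```text
time_s: 2.6
eef_pos: [466.1, -130.1, 209.4]
ee_rot: [0.233, 0.69, 0.638, -0.25]
force: [-0.4, -0.3, -0.0]
grip_width: 1.0
grip_force: 0.0
at [ 466.14 -130.07  209.35] t 2.6 shift now-frame [ 83.78  -0.31 103.12] shift target-frame [92.57  0.02 95.31] turn [ 0.03 -0.85 -0.  ]
at [ 466.14 -130.07  209.35] t 2.6 shift now-frame [ 75.77  -0.5  192.64] shift target-frame [ 92.5    0.12 185.18] turn [ 0.03 -0.85 -0.  ]
[-0.14  0.28  1.72 -0.76  1.2   0.24]
```

```bash
python3 -m inch '0 0 0 0 -0.85 0;23.1 0 23.8 0 0 0;23.1 0 23.8 0 0 0;23.1 0 23.8 0 0 0;23.1 0 23.8 0 0 0;0 0 18 0 0 0;0 0 18 0 0 0;0 0 16 0 0 0;0 0 14 0 0 0;0 0 6 0 0 0'
python3 - <<'E'
from h import *
need([461,-195.4,13],yt(85.4,-45))
from rig import ctrl
a=ctrl.capture("top")["image"];b=ctrl.capture("side")["image"]
o=np.hstack([up(a,270,175,335,240),up(b,250,135,315,200)]);cv2.imwrite("pics/g1.png",o[:,:,::-1])
E
```

```text
time_s: 3.43
eef_pos: [460.8, -182.9, 23.5]
ee_rot: [0.257, 0.68, 0.627, -0.28]
force: [-0.6, -0.5, -0.1]
grip_width: 0.996
grip_force: 0.0
at [ 460.76 -182.9    23.46] t 3.43 shift now-frame [-1.5   1.27 16.18] shift target-frame [-1.4   1.24 16.19] turn [-0.02 -0.05  0.01]
```

View pics/g1.png

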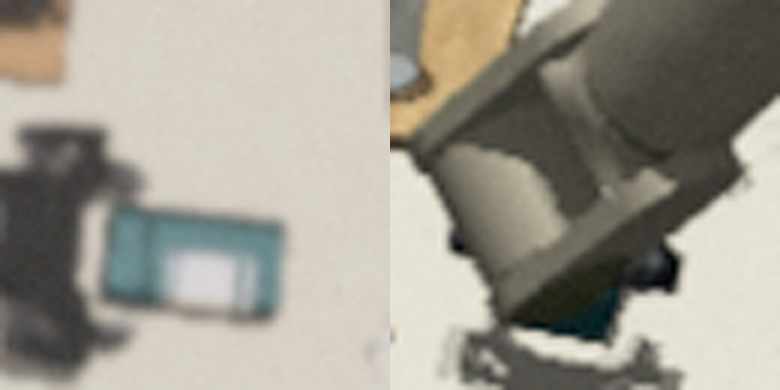

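The picture shows the open fingers straddling the tin: the left panel has the fingers at rows 180 and 335 and the tin at rows 205 to 320. It is about 16 mm short of grasp depth, so I'll go on and grip.

```bash
python3 -m inch '0 0 6 0 0 0;0 0 6 0 0 0;0 1 4 0 0 0;0 0 0 0 0 0;0 0 0 0 0 0;0 0 0 0 0 0;0 0 0 0 0 0;0 0 0 0 0 0;0 0 0 0 0 0;0 0 0 0 0 0'; python3 -m inch '0 0 0 0 0 0;0 0 0 0 0 0;0 0 0 0 0 0;0 0 0 0 0 0;0 0 0 0 0 0;0 0 0 0 0 0;0 0 0 0 0 0;0 0 0 0 0 0;0 0 0 0 0 0;0 0 0 0 0 0' 0 50; python3 -c "
from h import *
print(pose()[2]['joints'],pose()[0])"
```

```text
time_s: 4.37
eef_pos: [461.7, -193.4, 13.6]
ee_rot: [0.258, 0.679, 0.627, -0.279]
force: [0.1, -0.3, 0.3]
grip_width: 0.997
grip_force: 0.0
time_s: 5.2
eef_pos: [461.9, -193.5, 13.9]
ee_rot: [0.258, 0.679, 0.627, -0.279]
force: [-0.8, 2.4, 5.1]
grip_width: 0.704
grip_force: 54.0
[-0.24309897  0.63317244  1.87671965 -1.13094541  0.87466423  0.70940275] [ 461.91158122 -193.520893     13.86493044]
```

```bash
python3 -m inch '-10 0 -10 0 0 0;-25 0 -25 0 0 0;-25 0 -25 0 0 0;-25 0 -25 0 0 0;0 0 0 0 1 0;0 0 0 0 1 0;0 0 0 0 1 0;0 0 0 0 1 0;0 0 0 0 1 0;0 0 0 0 1 0'; python3 -m inch '0 0 0 0 1 0;0 0 0 0 1 0;0 0 0 0 1 0;0 0 0 0 1 0;0 0 0 0 1 0;0 0 0 0 1 0;0 0 0 0 1 0;0 0 0 0 1 0;0 0 0 0 1 0;0 0 0 0 0 0';python3 - <<'E'
from h import *
need([461,-193.4,63],yt(85.4,45))
from rig import ctrl
a=ctrl.capture("top")["image"];b=ctrl.capture("side")["image"]
o=np.hstack([up(a,270,175,335,240),up(b,250,115,315,180)]);cv2.imwrite("pics/g2.png",o[:,:,::-1])
E
```

```text
time_s: 6.03
eef_pos: [461.9, -193.8, 134.0]
ee_rot: [0.05, 0.733, 0.677, -0.053]
force: [-0.3, 0.3, -2.5]
grip_width: 0.704
grip_force: 54.6
time_s: 6.87
eef_pos: [460.6, -195.3, 131.1]
ee_rot: [-0.264, 0.679, 0.624, 0.284]
force: [-0.4, -0.2, -2.3]
grip_width: 0.709
grip_force: 54.7
at [ 460.61 -195.3   131.13] t 6.87 shift now-frame [-47.4    0.49  48.97] shift target-frame [-46.81   0.24  49.54] turn [-0.01 -0.12 -0.04]
```

View pics/g2.png

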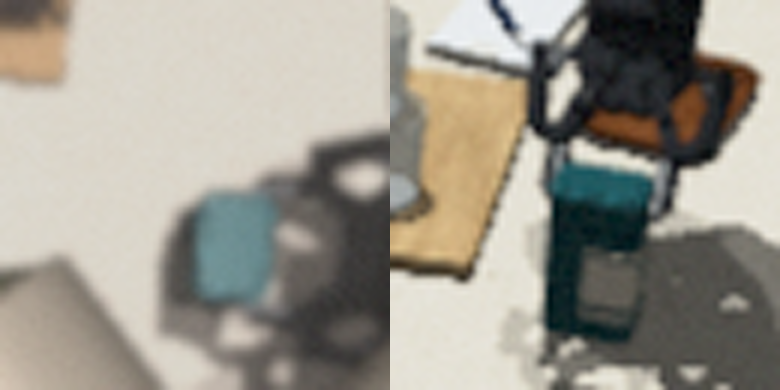

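The tin hangs upright with its lid up (right panel, lid at (605,185)) and the label on the robot's side. Next I'll lower it to the counter.

```bash
python3 -m inch '-12 0 12 0 0 0;-12 0 12 0 0 0;-12 0 12 0 0 0;-8 0 8 0 0 0;-3 0 3 0 0 0;0 0 0 0 0 0;-1 0 1 0 0 0;-1 0 1 0 0 0;0 0 0 0 0 0;0 0 0 0 0 0'; python3 -m inch '-1 0 1 0 0 0;0 0 0 0 0 0;-0.7 0 0.7 0 0 0;0 0 0 0 0 0;0 0 0 0 0 0;0 0 0 0 0 0;0 0 0 0 0 0;0 0 0 0 0 0;0 0 0 0 0 0;0 0 0 0 0 0'
```

```text
time_s: 7.8
eef_pos: [461.8, -193.9, 64.8]
ee_rot: [-0.261, 0.678, 0.626, 0.283]
force: [0.3, 0.7, -2.2]
grip_width: 0.704
grip_force: 54.7
time_s: 8.63
eef_pos: [461.7, -193.7, 62.0]
ee_rot: [-0.261, 0.678, 0.626, 0.283]
force: [-0.0, -0.1, -1.3]
grip_width: 0.704
grip_force: 54.7
```

```bash
python3 -m inch '-0.7 0 0.7 0 0 0;0 0 0 0 0 0;-0.7 0 0.7 0 0 0;0 0 0 0 0 0;0 0 0 0 0 0;0 0 0 0 0 0;0 0 0 0 0 0;0 0 0 0 0 0;0 0 0 0 0 0;0 0 0 0 0 0';python3 -m inch '-0.7 0 0.7 0 0 0;0 0 0 0 0 0;-0.7 0 0.7 0 0 0;0 0 0 0 0 0;0 0 0 0 0 0;0 0 0 0 0 0;0 0 0 0 0 0;0 0 0 0 0 0;0 0 0 0 0 0;0 0 0 0 0 0'
```

```text
time_s: 9.47
eef_pos: [461.8, -193.8, 60.5]
ee_rot: [-0.261, 0.678, 0.626, 0.283]
force: [-0.7, -2.1, 4.9]
grip_width: 0.705
grip_force: 55.1
time_s: 10.3
eef_pos: [461.9, -193.8, 60.3]
ee_rot: [-0.261, 0.678, 0.626, 0.284]
force: [-2.3, -2.9, 19.6]
grip_width: 0.702
grip_force: 56.1
```

```bash
python3 -m inch '0.7 0 -0.7 0 0 0;0 0 0 0 0 0;0 0 0 0 0 0;0 0 0 0 0 0;0 0 0 0 0 0;0 0 0 0 0 0;0 0 -8 0 0 0;0 0 -15 0 0 0;0 0 -25 0 0 0;0 0 -25 0 0 0' 1; python3 -m inch '0 0 -35 0 0 0;0 0 -35 0 0 0;0 0 -20 0 0 0;0 0 0 0 -1.1 0;0 0 0 0 -1.1 0;0 0 0 0 -1.1 0;0 0 0 0 -1.1 0;0 0 0 0 -1.1 0;0 0 0 0 -1.1 0;0 0 0 0 -1.0 0'
python3 - <<'E'
from h import *
np.set_printoptions(precision=1,suppress=True)
from rig import ctrl
C={n:ctrl.capture(n) for n in("top","side")}
for n in C: np.savez(f"pics/{n}1.npz",**C[n])
o=np.hstack([up(C["top"]["image"],205,140,335,240,3),up(C["side"]["image"],190,120,320,220,3)]);cv2.imwrite("pics/g3.png",o[:,:,::-1])
p,R,s=pose();print(p,R.as_matrix(),s["joints"])
E
```

```text
time_s: 11.13
eef_pos: [457.3, -246.0, 111.3]
ee_rot: [-0.262, 0.678, 0.626, 0.283]
force: [-0.3, 0.0, 0.5]
grip_width: 1.0
grip_force: 0.0
time_s: 11.97
eef_pos: [452.7, -309.6, 175.1]
ee_rot: [0.005, 0.735, 0.678, -0.004]
force: [0.7, -0.6, -0.1]
grip_width: 1.002
grip_force: 0.0
[ 452.9 -307.4  175. ] [[ 0.1  1.   0. ]
 [ 1.  -0.1 -0. ]
 [-0.   0.  -1. ]] [-0.8  0.4  1.5 -0.   1.3 -0.7]
```

View pics/g3.png

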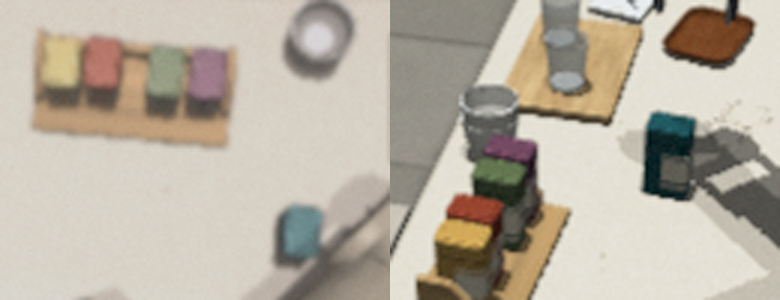

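The tin stands on its own (left panel (302,231), right panel (668,155), label toward the robot), and the row is intact. Next I'll measure its lid and the gap.

Run:
```python
from h import *
np.set_printoptions(precision=1,suppress=True)
c=dict(np.load("pics/top1.npz"))
def lid(n,x0,y0,x1,y1,cond,z):
    im=up(c["image"],x0,y0,x1,y1).astype(int);m=cond(im[...,0],im[...,1],im[...,2])
    k=blob(m);r=cv2.minAreaRect(k);b=cast(c,px(cv2.boxPoints(r),x0,y0),z)[:,:2]
    M=cv2.moments(k);print(n,"rect",b.mean(0),"centroid",cast(c,px([[M['m10']/M['m00'],M['m01']/M['m00']]],x0,y0),z)[0,:2],[round(float(np.linalg.norm(b[i+1]-b[i])),1) for i in(0,1)],"edge dirs",np.degrees(np.arctan2(*(b[1]-b[0])[::-1])).round(1),np.degrees(np.arctan2(*(b[2]-b[1])[::-1])).round(1))
lid("teal",292,198,318,230,lambda r,g,b:(b-r>15)&(b>105),110)
lid("red",232,148,248,176,lambda r,g,b:(r-g>45)&(r>150),122)
lid("olive",251,150,270,180,lambda r,g,b:(g-b>12)&(g-r>-2)&(g>100),122)
lid("plum",264,150,284,180,lambda r,g,b:(r-g>18)&(b-g>10)&(r>100),122)
```

```text
teal rect [ 461.1 -199.7] centroid [ 461.1 -199.8] [56.6, 42.0] edge dirs -5.9 -95.0
red rect [661.5  42.1] centroid [661.7  42.2] [56.8, 42.0] edge dirs -2.2 -92.6
olive rect [650.8 -35.4] centroid [650.7 -34.9] [62.3, 41.1] edge dirs -3.6 -93.7
plum rect [648.1 -85.9] centroid [648.1 -86. ] [55.0, 35.7] edge dirs -2.7 -92.4
```

Run:
```python
from h import *
np.set_printoptions(precision=1,suppress=True)
c=dict(np.load("pics/top1.npz"))
im=up(c["image"],205,135,330,240);g=cv2.cvtColor(im,cv2.COLOR_RGB2GRAY)
print(g[100:300:4,270])
for r in range(112,160,8): print(r,cast(c,px([[270,r]],205,135),45)[0,:2],cast(c,px([[270,r]],205,135),12)[0,:2])
need([451.5,-199,175],yt(-4.55))
```

```text
[206 203 200 192 182 173 163 154 137 119 111 119 139 154 163 165 165 166
 168 172 175 177 177 176 174 173 171 169 167 166 164 163 164 165 165 165
 161 155 154 155 154 156 159 162 164 165 165 165 162 156]
112 [707.1   3.1] [715.    3.2]
120 [701.8   3. ] [709.7   3.1]
128 [696.6   3. ] [704.3   3. ]
136 [691.4   2.9] [699.   3.]
144 [686.2   2.8] [693.6   2.9]
152 [680.9   2.7] [688.3   2.8]
at [ 452.92 -307.35  174.99] t 12.07 shift now-frame [107.92  -9.73  -0.86] shift target-frame [ -10.01 -107.9    -0.01] turn [ 0.07  0.05 15.02]
```

```bash
python3 -m inch '0 0 0 0 0 1.1;0 0 0 0 0 1.1;0 0 0 0 0 1.1;0 0 0 0 0 1.1;0 0 0 0 0 1.1;0 0 0 0 0 1.1;0 0 0 0 0 1.1;0 0 0 0 0 1.1;0 0 0 0 0 1.1;0 0 0 0 0 1.1'; python3 -m inch '0 0 0 0 0 1.1;0 0 0 0 0 1.1;0 0 0 0 0 1.1;0 0 0 0 0 0.7;0 -27 0 0 0 0;0 -27 0 0 0 0;0 -27 0 0 0 0;0 -27 0 0 0 0;0 0 0 0 0 0;0 0 0 0 0 0'; python3 -c "
from h import *
need([451.5,-199,48],yt(-4.55))"
```

```text
time_s: 12.9
eef_pos: [452.2, -310.0, 173.7]
ee_rot: [0.001, 0.986, 0.165, -0.001]
force: [0.3, 0.5, -0.4]
grip_width: 1.004
grip_force: 0.0
time_s: 13.73
eef_pos: [461.2, -201.5, 173.4]
ee_rot: [0.002, 0.999, -0.039, -0.0]
force: [0.5, -0.9, -1.1]
grip_width: 0.999
grip_force: 0.0
at [ 461.23 -201.48  173.37] t 13.73 shift now-frame [ -9.85  -2.15 125.37] shift target-frame [ -9.9   -1.7  125.37] turn [0.03 0.   0.  ]
```

```bash
python3 -m inch '-10 -2 0 0 0 0;0 0 25 0 0 0;0 0 25 0 0 0;0 0 25 0 0 0;0 0 25 0 0 0;0 0 15 0 0 0;0 0 8 0 0 0;0 0 2 0 0 0;0 0 0 0 0 0;0 0 0 0 0 0'; python3 -m inch '0 0 0 0 0 0;0 0 0 0 0 0;0 0 0 0 0 0;0 0 0 0 0 0;0 0 0 0 0 0;0 0 0 0 0 0;0 0 0 0 0 0;0 0 0 0 0 0;0 0 0 0 0 0;0 0 0 0 0 0' 0 60; python3 -c "
from h import *
need([451.5,-199,48],yt(-4.55))"
```

```text
time_s: 14.57
eef_pos: [451.7, -200.2, 49.0]
ee_rot: [0.003, 0.999, -0.04, 0.0]
force: [-0.4, 0.4, 0.5]
grip_width: 0.998
grip_force: 0.0
time_s: 15.4
eef_pos: [451.4, -199.5, 48.6]
ee_rot: [0.003, 0.999, -0.04, 0.0]
force: [-1.0, 1.3, 5.6]
grip_width: 0.508
grip_force: 60.7
at [ 451.43 -199.53   48.6 ] t 15.4 shift now-frame [ 0.03 -0.54  0.59] shift target-frame [ 0.03 -0.54  0.6 ] turn [ 0.05 -0.01 -0.  ]
```

```bash
python3 -m inch '0 0 -20 0 0 0;0 0 -21 0 0 0;0 0 0 0 0 0;0 0 0 0 0 0;0 0 0 0 0 0;0 0 0 0 0 0;0 0 0 0 0 0;0 0 0 0 0 0;0 0 0 0 0 0;0 0 0 0 0 0'; python3 -c "
from h import *
need([568.8,10.7,89.6],yt(-4.55))"
```

```text
time_s: 16.23
eef_pos: [451.1, -199.1, 88.9]
ee_rot: [0.002, 0.999, -0.04, -0.0]
force: [-0.5, 0.2, -1.5]
grip_width: 0.512
grip_force: 61.8
at [ 451.12 -199.14   88.86] t 16.23 shift now-frame [ 100.61 -218.54   -1.86] shift target-frame [ 100.67 -218.52   -0.74] turn [ 0.05  0.   -0.  ]
```

```bash
python3 -m inch '12.5 -27.3 0 0 0 0;12.5 -27.3 0 0 0 0;12.5 -27.3 0 0 0 0;12.6 -27.3 0 0 0 0;12.6 -27.3 0 0 0 0;12.6 -27.3 0 0 0 0;12.6 -27.3 0 0 0 0;12.6 -27.3 0 0 0 0;0 0 0 0 0 0;0 0 0 0 0 0'
python3 - <<'E'
from h import *
need([568.8,10.7,62.6],yt(-4.55))
print(pose()[2]["joints"])
from rig import ctrl
C={n:ctrl.capture(n) for n in("top","side")}
for n in C: np.savez(f"pics/{n}2.npz",**C[n])
o=np.hstack([up(C["top"]["image"],205,140,290,240,5)[:,:400],up(C["side"]["image"],195,130,275,230,5)[:,:400]]);cv2.imwrite("pics/g4.png",o[:,:,::-1])
E
```

```text
time_s: 17.07
eef_pos: [568.9, 11.6, 87.6]
ee_rot: [0.003, 0.999, -0.039, -0.0]
force: [-0.4, -1.0, -1.7]
grip_width: 0.507
grip_force: 62.2
at [568.86  11.59  87.57] t 17.07 shift now-frame [ 0.02  0.76 24.98] shift target-frame [ 0.01  0.89 24.97] turn [0.05 0.   0.02]
[-0.18  0.53  1.51 -0.01  1.1   1.47]
```

View pics/g4.png

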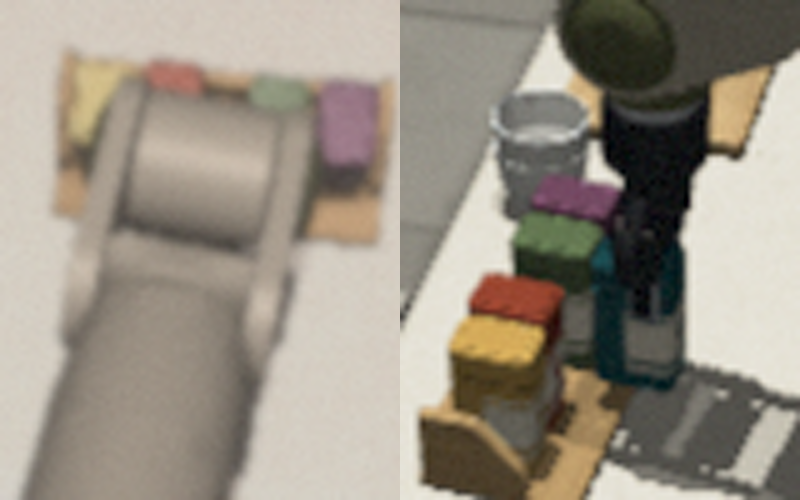

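Left panel: the wrist hides the gap. Right panel: the tin is held in front of the gap at (640,310), label to the front, with the row undisturbed. Next I'll lower it to just above the deck and feed it in.

```bash
python3 -m inch '0 0.8 10 0 0 0;0 0 10 0 0 0;0 0 5 0 0 0;0 0 0 0 0 0;4 0 0 0 0 0;4 0 0 0 0 0;3 0 0 0 0 0;3 0 0 0 0 0;3 0 0 0 0 0;0 0 0 0 0 0'; python3 -m inch '2 0 0 0 0 0;2 0 0 0 0 0;2 0 0 0 0 0;2 0 0 0 0 0;2 0 0 0 0 0;0 0 0 0 0 0;0 0 0 0 0 0;0 0 0 0 0 0;0 0 0 0 0 0;0 0 0 0 0 0'
```

```text
time_s: 18.0
eef_pos: [586.2, 8.2, 63.0]
ee_rot: [0.003, 0.999, -0.04, 0.0]
force: [-0.0, 0.3, -1.5]
grip_width: 0.507
grip_force: 62.1
time_s: 18.83
eef_pos: [595.6, 7.4, 63.0]
ee_rot: [0.003, 0.999, -0.04, -0.0]
force: [-0.1, -0.3, -2.7]
grip_width: 0.507
grip_force: 62.1
```

```bash
python3 -m inch '2 -1 0 0 0 0;2 0 0 0 0 0;2 0 0 0 0 0;2 0 0 0 0 0;0 0 0 0 0 0;0 0 0 0 0 0;0 0 0 0 0 0;0 0 0 0 0 0;0 0 0 0 0 0;0 0 0 0 0 0'; python3 -m inch '2 0 0 0 0 0;2 0 0 0 0 0;2 0 0 0 0 0;2 0 0 0 0 0;0 0 0 0 0 0;0 0 0 0 0 0;0 0 0 0 0 0;0 0 0 0 0 0;0 0 0 0 0 0;0 0 0 0 0 0'
```

```text
time_s: 19.67
eef_pos: [603.6, 7.8, 63.0]
ee_rot: [0.003, 0.999, -0.04, -0.0]
force: [-0.4, -0.4, -1.6]
grip_width: 0.506
grip_force: 62.1
time_s: 20.5
eef_pos: [611.6, 7.1, 63.0]
ee_rot: [0.003, 0.999, -0.04, -0.0]
force: [0.8, -0.7, -2.3]
grip_width: 0.505
grip_force: 62.1
```

Run:
```python
from h import *
from rig import ctrl
C={n:ctrl.capture(n) for n in("top","side")}
o=np.hstack([up(C["top"]["image"],205,140,290,240,5)[:,:400],up(C["side"]["image"],195,130,275,230,5)[:,:400]]);cv2.imwrite("pics/g5.png",o[:,:,::-1])
```

```text
(no output)
```

View pics/g5.png

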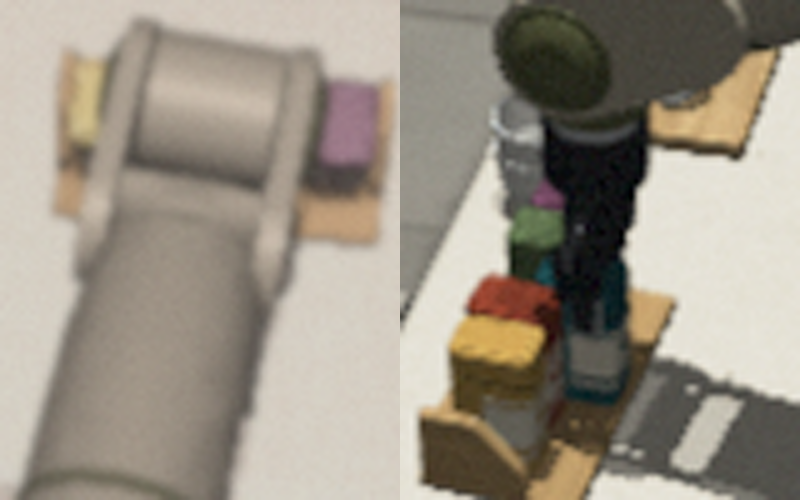

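The side panel shows the teal tin about half-way in between red and olive, upright, with the fingers just in front of the neighbours. I'll lower it to the deck, release it and back away.

```bash
python3 -m inch '0 0 1 0 0 0;0 0 1 0 0 0;0 0 0.5 0 0 0;0 0 0 0 0 0;0 0 0 0 0 0;0 0 0 0 0 0;0 0 0 0 0 0;0 0 0 0 0 0;0 0 0 0 0 0;0 0 0 0 0 0'; python3 -m inch '0 0 0 0 0 0;0 0 0 0 0 0;0 0 0 0 0 0;0 0 0 0 0 0;-5 0 0 0 0 0;-10 0 0 0 0 0;-15 0 0 0 0 0;-20 0 0 0 0 0;-20 0 0 0 0 0;-10 0 0 0 0 0' 0.75
```

```text
time_s: 21.43
eef_pos: [611.7, 7.1, 60.7]
ee_rot: [0.003, 0.999, -0.04, -0.0]
force: [-1.4, -1.1, 4.2]
grip_width: 0.508
grip_force: 62.5
time_s: 22.27
eef_pos: [529.6, 14.0, 60.3]
ee_rot: [0.002, 0.999, -0.04, -0.001]
force: [-0.8, 0.2, 0.5]
grip_width: 0.753
grip_force: 0.0
```

```bash
python3 -m inch '0 0 0 0 1 0;0 0 0 0 1 0;0 0 0 0 1 0;0 0 0 0 1 0;0 0 0 0 1 0;-3 0 5 0 0 0;-3 0 5 0 0 0;-3 0 5.6 0 0 0;0 0 0 0 0 0;0 0 0 0 0 0' 0 30
python3 - <<'E'
from h import *
need([585,9.4,42],yt(-4.55,30))
print(pose()[2]["joints"])
from rig import ctrl
C={n:ctrl.capture(n) for n in("top","side")}
o=np.hstack([up(C["top"]["image"],205,140,290,240,5)[:,:400],up(C["side"]["image"],195,130,275,230,5)[:,:400]]);cv2.imwrite("pics/g6.png",o[:,:,::-1])
E
```

```text
time_s: 23.1
eef_pos: [532.2, 13.6, 42.3]
ee_rot: [0.012, 0.965, -0.038, 0.258]
force: [-0.7, 0.3, 0.5]
grip_width: -0.004
grip_force: 0.0
at [532.19  13.56  42.3 ] t 23.1 shift now-frame [45.77 -0.03 26.67] shift target-frame [45.73 -0.04 26.75] turn [0.04 0.02 0.02]
[-0.23  0.35  2.09  0.39  0.19  1.05]
```

View pics/g6.png

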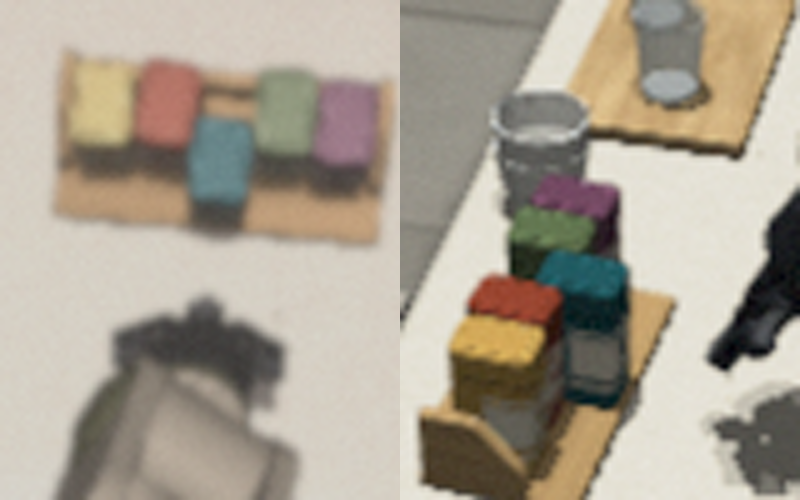

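The teal tin stands free and upright, part way into the gap. In the left panel its lid is at (220,160), between red at (168,105) and olive at (285,110), and the closed fingers are at (205,310). I'll raise the fingertips to about mid height and push.

```bash
python3 -m inch '8 0 -13.9 0 0 0;11 0 6.4 0 0 0;11 0 6.4 0 0 0;11 0 6.4 0 0 0;11 0 6.4 0 0 0;3 0 1.7 0 0 0;3 0 1.7 0 0 0;0 0 0 0 0 0;0 0 0 0 0 0;0 0 0 0 0 0'; python3 -m inch '2.6 0 1.5 0 0 0;2.6 0 1.5 0 0 0;2.6 0 1.5 0 0 0;2.6 0 1.5 0 0 0;0 0 0 0 0 0;0 0 0 0 0 0;0 0 0 0 0 0;0 0 0 0 0 0;0 0 0 0 0 0;0 0 0 0 0 0'; python3 -c "
from h import *
need([632,5.7,58],yt(-4.55,30))"
```

```text
time_s: 24.03
eef_pos: [588.9, 9.0, 58.3]
ee_rot: [0.013, 0.965, -0.038, 0.258]
force: [-0.2, -0.2, 0.5]
grip_width: -0.001
grip_force: 0.0
time_s: 24.87
eef_pos: [601.4, 8.0, 58.4]
ee_rot: [0.013, 0.965, -0.038, 0.259]
force: [0.5, -0.1, -0.1]
grip_width: -0.002
grip_force: 0.0
at [601.43   7.95  58.4 ] t 24.87 shift now-frame [26.35 -0.19 15.68] shift target-frame [26.35 -0.18 15.68] turn [ 0.04 -0.    0.02]
```

```bash
python3 -m inch '2.6 0 1.5 0 0 0;2.6 0 1.5 0 0 0;2.6 0 1.5 0 0 0;2.6 0 1.5 0 0 0;0 0 0 0 0 0;0 0 0 0 0 0;0 0 0 0 0 0;0 0 0 0 0 0;0 0 0 0 0 0;0 0 0 0 0 0'
cat > chk.py <<'E'
from h import *
from rig import ctrl
np.set_printoptions(precision=1,suppress=True)
c=ctrl.capture("top")
def lid(n,cond,x0=205,y0=140,x1=290,y1=200):
    im=up(c["image"],x0,y0,x1,y1).astype(int);k=blob(cond(im[...,0],im[...,1],im[...,2]))
    b=cast(c,px(cv2.boxPoints(cv2.minAreaRect(k)),x0,y0),122)[:,:2];e=[b[1]-b[0],b[2]-b[1]]
    q=b.mean(0)-[663.5,3.2];a=np.radians(-4.55);l=max(e,key=np.linalg.norm);yaw=np.degrees(np.arctan2(l[1],l[0]))
    print(n,b.mean(0),"rack rel home",np.array([q@[np.cos(a),np.sin(a)],q@[-np.sin(a),np.cos(a)]]),[round(float(np.linalg.norm(x)),1) for x in e],"yaw",round(float((yaw+90)%180-90),1))
lid("yel",lambda r,g,b:(g-b>65)&(r>185)&(r-g<32))
lid("red",lambda r,g,b:(r-g>45)&(r>150)&(g-b<25))
lid("teal",lambda r,g,b:(b-r>15)&(b>105))
lid("olive",lambda r,g,b:(g-b>12)&(g-r>-2)&(g>100))
lid("plum",lambda r,g,b:(r-g>18)&(b-g>10)&(r>100))
E
python3 chk.py
```

```text
time_s: 25.7
eef_pos: [613.4, 7.0, 58.4]
ee_rot: [0.013, 0.965, -0.038, 0.259]
force: [0.3, -0.1, -0.1]
grip_width: -0.003
grip_force: 0.0Traceback (most recent call last):
  File "chk.py", line 10, in <module>
    lid("yel",lambda r,g,b:(g-b>65)&(r>185)&(r-g<32))
    ~~~^^^^^^^^^^^^^^^^^^^^^^^^^^^^^^^^^^^^^^^^^^^^^^
  File "chk.py", line 6, in lid
    im=up(c["image"],x0,y0,x1,y1).astype(int);k=blob(cond(im[...,0],im[...,1],im[...,2]))
                                                ~~~~^^^^^^^^^^^^^^^^^^^^^^^^^^^^^^^^^^^^^
  File "h.py", line 13, in blob
    cs=cv2.findContours(m,0,1)[0];return max(cs,key=cv2.contourArea)
                                         ~~~^^^^^^^^^^^^^^^^^^^^^^^^
ValueError: max() iterable argument is empty
```

```bash
sed -i 's/^lid("yel".*/lid("yel",lambda r,g,b:(g-b>40)\&(r-g<30)\&(r>140))/; s/^lid(\(.*\))$/try: lid(\1)\nexcept ValueError: print("none")/' chk.py; python3 chk.py
python3 - <<'E'
from h import *
c=np.load("pics/top1.npz")["image"]; print(c[160,226],c[160,239],c[163,260],c[163,274],c[218,304])
E
```

```text
yel [662.5  92.6] rack rel home [-8.1 89. ] [56.2, 41.7] yaw -2.3
red [663.8  46.9] rack rel home [-3.2 43.6] [56.9, 40.9] yaw -8.9
teal [640.6   5. ] rack rel home [-23.   -0.1] [58.6, 42.8] yaw -1.7
olive [656.7 -40.7] rack rel home [ -3.3 -44.3] [63.2, 43.7] yaw -1.1
plum [647.9 -85.7] rack rel home [ -8.5 -89.8] [55.6, 34.7] yaw -5.2
[214 196 142] [185 119 106] [150 158 131] [157 122 136] [112 144 146]
```

```bash
python3 -m inch '2.6 0 1.5 0 0 0;2.6 0 1.5 0 0 0;2.6 0 1.5 0 0 0;2.6 0 1.5 0 0 0;0 0 0 0 0 0;0 0 0 0 0 0;0 0 0 0 0 0;0 0 0 0 0 0;0 0 0 0 0 0;0 0 0 0 0 0'; python3 -m inch '1.7 0 1 0 0 0;0 0 0 0 0 0;1.7 0 1 0 0 0;0 0 0 0 0 0;0 0 0 0 0 0;0 0 0 0 0 0;0 0 0 0 0 0;0 0 0 0 0 0;0 0 0 0 0 0;0 0 0 0 0 0'; python3 chk.py
```

```text
time_s: 26.63
eef_pos: [625.4, 6.0, 58.4]
ee_rot: [0.013, 0.965, -0.038, 0.259]
force: [0.9, 0.2, 0.2]
grip_width: 0.001
grip_force: 0.0
time_s: 27.47
eef_pos: [629.3, 5.7, 58.4]
ee_rot: [0.013, 0.965, -0.038, 0.259]
force: [0.0, -0.8, -0.7]
grip_width: -0.003
grip_force: 0.0
yel [661.8  92.2] rack rel home [-8.8 88.6] [55.5, 42.2] yaw -4.5
red [663.7  47.4] rack rel home [-3.3 44. ] [57.0, 40.5] yaw -6.0
teal [654.4   2.3] rack rel home [-9.  -1.6] [58.5, 40.2] yaw -5.2
olive [657.1 -41.3] rack rel home [ -2.9 -44.9] [63.6, 43.1] yaw -5.0
plum [647.9 -84.7] rack rel home [ -8.6 -88.8] [54.8, 37.3] yaw -2.1
```

```bash
python3 -m inch '1 0 0.6 0 0 0;0 0 0 0 0 0;1 0 0.6 0 0 0;0 0 0 0 0 0;0 0 0 0 0 0;0 0 0 0 0 0;0 0 0 0 0 0;0 0 0 0 0 0;0 0 0 0 0 0;0 0 0 0 0 0'; python3 -m inch '1 0 0.6 0 0 0;0 0 0 0 0 0;1 0 0.6 0 0 0;0 0 0 0 0 0;0 0 0 0 0 0;0 0 0 0 0 0;0 0 0 0 0 0;0 0 0 0 0 0;0 0 0 0 0 0;0 0 0 0 0 0'
```

```text
time_s: 28.35
eef_pos: [631.7, 5.5, 58.3]
ee_rot: [0.013, 0.965, -0.038, 0.259]
force: [-1.0, -0.8, -1.7]
grip_width: -0.003
grip_force: 0.0
time_s: 29.18
eef_pos: [634.0, 5.3, 58.3]
ee_rot: [0.013, 0.965, -0.038, 0.259]
force: [0.8, -0.0, -0.5]
grip_width: -0.001
grip_force: 0.0
```

```bash
python3 -m inch '0.9 0 0.5 0 0 0;0 0 0 0 0 0;0 0 0 0 0 0;0 0 0 0 0 0;0 0 0 0 0 0;0 0 0 0 0 0;0 0 0 0 0 0;0 0 0 0 0 0;0 0 0 0 0 0;0 0 0 0 0 0'; python3 -m inch '0.9 0 0.5 0 0 0;0 0 0 0 0 0;0 0 0 0 0 0;0 0 0 0 0 0;0 0 0 0 0 0;0 0 0 0 0 0;0 0 0 0 0 0;0 0 0 0 0 0;0 0 0 0 0 0;0 0 0 0 0 0'; python3 chk.py
```

```text
time_s: 30.02
eef_pos: [635.0, 5.3, 58.3]
ee_rot: [0.013, 0.965, -0.038, 0.259]
force: [-0.2, -0.1, 0.7]
grip_width: -0.003
grip_force: 0.1
time_s: 30.85
eef_pos: [635.4, 5.3, 58.1]
ee_rot: [0.013, 0.965, -0.038, 0.258]
force: [-5.9, -0.3, 2.9]
grip_width: -0.0
grip_force: 2.8
yel [662.3  92.6] rack rel home [-8.3 89. ] [55.6, 41.7] yaw -2.1
red [663.7  47.2] rack rel home [-3.3 43.9] [57.0, 40.2] yaw -6.1
teal [661.1   1.7] rack rel home [-2.3 -1.7] [57.5, 39.9] yaw -7.2
olive [656.9 -41.3] rack rel home [ -3.1 -44.9] [63.1, 43.3] yaw -6.3
plum [648.1 -85.4] rack rel home [ -8.3 -89.5] [55.5, 36.2] yaw -5.6
```

```bash
python3 -m inch '-8.7 0 -5 0 0 0;-4 0 7 0 0 0;-4 0 6.9 0 0 0;0 0 0 0 0 0;2.6 0 1.5 0 0 0;2.6 0 1.5 0 0 0;2.6 0 1.5 0 0 0;0 0 0 0 0 0;0 0 0 0 0 0;0 0 0 0 0 0'; python3 -m inch '0.9 0 0.5 0 0 0;0 0 0 0 0 0;0 0 0 0 0 0;0 0 0 0 0 0;0 0 0 0 0 0;0 0 0 0 0 0;0 0 0 0 0 0;0 0 0 0 0 0;0 0 0 0 0 0;0 0 0 0 0 0'
```

```text
time_s: 31.73
eef_pos: [635.1, 5.2, 42.3]
ee_rot: [0.013, 0.965, -0.038, 0.258]
force: [-1.0, -0.2, 0.3]
grip_width: -0.003
grip_force: 0.6
time_s: 32.57
eef_pos: [635.4, 5.3, 42.0]
ee_rot: [0.013, 0.965, -0.038, 0.258]
force: [-7.9, 0.4, 4.4]
grip_width: 0.002
grip_force: 3.9
```

The contact position is the same low down as at mid height, so the tin stands vertical and home. I'll retreat and do a final check.

```bash
python3 -m inch '-4 0 -2.3 0 0 0;-13 0 -7.5 0 0 0;-17 0 -10 0 0 0;-17 0 -10 0 0 0;-17 0 -10 0 0 0;-10 0 -20 0 0 0;-10 0 -25 0 0 0;0 0 -25 0 0 0;0 0 0 0 0 0;0 0 0 0 0 0'; python3 chk.py
python3 - <<'E'
from h import *
np.set_printoptions(precision=1,suppress=True)
from rig import ctrl
for n,z in(("top",0),("side",0)):
    a=np.load(f"pics/{n}0.npz")["image"].astype(int);b=ctrl.capture(n)["image"].astype(int)
    d=(abs(a-b).max(2)>50)
    rg={"top":dict(cups=(298,138,325,168),glass=(343,152,372,185),dessert=(136,174,168,206)),"side":dict(cups=(212,146,236,166),glass=(240,130,258,155),dessert=(203,260,240,300))}[n]
    print(n,{k:int(d[y0:y1,x0:x1].sum()) for k,(x0,y0,x1,y1) in rg.items()})
E
```

```text
time_s: 33.4
eef_pos: [506.0, 15.6, 94.7]
ee_rot: [0.013, 0.965, -0.038, 0.26]
force: [0.5, -0.5, 0.3]
grip_width: -0.001
grip_force: 0.0
yel [662.   92.2] rack rel home [-8.6 88.6] [55.2, 42.1] yaw -5.2
red [663.7  47.5] rack rel home [-3.3 44.1] [57.1, 40.7] yaw -5.8
teal [660.4   2. ] rack rel home [-3.  -1.4] [57.2, 39.9] yaw -6.6
olive [657.  -41.5] rack rel home [ -2.9 -45.1] [63.4, 43.3] yaw -6.1
plum [648.  -85.5] rack rel home [ -8.4 -89.7] [54.3, 35.3] yaw -3.8
top {'cups': 0, 'glass': 0, 'dessert': 0}
side {'cups': 0, 'glass': 0, 'dessert': 0}
```

The tin is home, square and level with its neighbours, and the bystander regions show no change, so I'm handing in.

```bash
python3 -c "
from rig import ctrl
print(ctrl.finish_job())"
```

```text
the job is handed in; nothing more can be done
None
```

The teal tin stands lid up against the back rail in the middle of the rack, square to within about 2° by the last top view and label to the front, with its neighbours upright in the row and the cups, nearer glass and dessert unmoved; I handed in at about 33.5 s of the 54 s, and no verdict came back.

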